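# Tip dowel pins from a scoop into a sloping V-trough

## Robot

A 7-joint arm with a two-finger parallel gripper is mounted at the origin on a cart in front of the work surface, level with it; the furniture and walls round the work are solid. World frame = base frame: x ahead of the robot, y to its left, z up, the work surface at z = 0. Lengths are in m, angles in rad, forces in N, time in s.
With the tool pointing down it reaches from about 0.4 to 0.875 m from the base axis. Payload 19.3 kg.
Tool frame: the origin (TCP) lies on the centre line of the jaws, within the pads' length; the fingertips stand 14 mm ahead of it and the grasp point (between the pads) lies 5 mm behind it (bot.tip_extent is the distance from the TCP to the fingertips, in m); z points along the fingers, y is the line along which they close (so a half turn about z gives the same grasp; the last joint's range is limited). The gripper opens to 85 mm and grips with 20 to 120 N. Pads are 22 mm wide; open, the fingers measure 114 mm over their backs; the gripper's body (76 mm by 85 mm) begins 54 mm behind the grasp point. The pads swing forward as they close: fully open they stand 13 mm farther back than shut.
Start: joints at [-1.39, 0.521, -0.036, 1.599, 0.021, 1.021, -0.113], TCP at [0.155, 0.605, 0.245] pointing down, gripper open.
Joint ranges: [-2.91, 2.91], [-0.3, 2.13], [-1.5, 1.42], [0.17, 2.43], [-1.26, 4.41], [0.16, 1.93], [-2.52, 2.52]. Speed limits (rad/s): [1.89, 1.89, 2.39, 2.39, 3.01, 3.01, 3.01].

## Interface

Orientations are given as [roll, pitch, yaw] about the fixed x, y, z axes, in that order (R = Rz(yaw) Ry(pitch) Rx(roll)).
In Python, from workcell import monitor, grab_frame, camera_model, bot gives the robot as it stands.
- The arm moves only by the tool move_arm, never from a script. Its argument "moves" is a list of rows, each a list of 4 numbers: the shift along the world's x, y, z in mm, then the turn about the world's z in rad. A call has 1 to 12 rows; each row is the pose to reach, as a shift and turn from the pose commanded when the call began; what a row does not reach only later rows make up. A row lasts 1/8 s, in which the tool goes at most 62.5 mm and 10.7 degrees, less where a joint would pass 70% of its speed; a pose out of reach is approached as far as the arm can. A call with a gripper value outside its range is refused whole. "gripper" is the opening, from 0 (shut) to 1 (fully open), set as the call begins (left out, the last holds). The fingers move at their own pace and stop on an object; "newtons" is the grip in N (left out, the last holds). Time passes only in rows, so rows that repeat a pose let the fingers close. It gives the time, the measured TCP pose, the force, the opening and the grip force at its end, in the units of the state.
- monitor.observe(): the state, without advancing time (a new reading comes with each control period).
- grab_frame(name): name is "scene" or "side" or "wrist"; returns the picture (400x640x3 uint8, blue, green, red); there is no depth.
- camera_model(name): a dict with "vfov" (degrees; the focal length in pixels is half the picture's height over the tangent of half this angle, whatever the lens; pixels are square), "cx", "cy" (the principal point, pixels), "R" (3x3) and "t" (3): a world point X has camera coordinates R X + t; the wrist camera has in their place "T_tool_cam" (4x4, takes a point from camera to tool coordinates, whose origin is the TCP and whose axes are the flange's). Camera axes: x right, y down, z forward; pixel columns grow to the right and rows downward; lengths in m; the calibration is good to about 2 mm. The wrist camera is an equidistant fisheye: a pixel r from the principal point sees the ray r / f radians off the axis. A picture is of the moment at which its call begins: read the wrist's pose just before it. camera_model takes no time and is no camera call.
- bot.job_done(): hands the job in; it is judged then, once.
The state is a dict: "clock": time; "qpos": joint angles; "qd": joint speeds; "joint_efforts": joint torques, N m; "position": TCP position; "tool_rot": TCP orientation; "force": force on the tool from outside, world axes, zero at the start; "moment": the same for the moment, N m; "grip_width": finger opening in m; "finger_force": force on a finger pad.
Only numpy, scipy, OpenCV 4.12 (cv2) and the standard library are available. Lean on these libraries where they do the work, as an engineer would, in place of code of your own. Each camera call takes 0.05 s, during which the arm holds its last target. There are 200 camera calls.

## Task

Take away the oilstone that lies across the top of the sloping V-trough and lay it flat on the bench. Then pick up the scoop by its handle and tip it close over the upper end of the trough so that its three dowel pins slide down into one line along the fold, against the stop at the low end; keep the fingers off the ground pins. Stand the empty scoop back flat on the bench and leave the tape measure, oil bottle and V-block where they are.

Things in the scene. Friction and masses are not known exactly. Their poses are not given: they have to be found in the camera images.
- stand: Fixed dark steel stand of the V-trough: base plate 200 x 70 x 6 mm, two posts; outline from above with the trough 210 x 76 mm. Origin: centre of its underside. x points level along the trough from its low to its high end, z up. The trough's origin lies at (-103, 0, 22) mm in this frame. Its low end looks roughly towards the robot (+-0.3 rad).
- trough: Bent steel plate, 110 degree V, 220 mm long, fixed, sloping 28 degrees; flanges 44 x 3 mm. Origin: on the inner fold at the face of the stop at the low end. x: up along the fold (high end open), y across, z square out of the V. Rims at y +-36, z 25 mm; stop 62 mm wide, 32 mm high. Pins slide down by themselves; in the fold their centres are at z 10, in a row at x 17, 51, 85 mm.
- trough_head (a point): Point on the inner fold line at the high, open end of the trough (trough x = 220 mm); 125 mm above the bench.
- scoop: Loose aluminium scoop, 0.2 to 0.3 kg empty, 126 x 44 x 92 mm high, bar handle on top, left or right of the trough. Origin: centre of underside. Mouth looks along -x, within 0.9 rad of facing the robot; z up. Inside 27 mm wide, walls 28 mm. The floor rises 10 degrees to the mouth, so pins stay in when carried level; tip the mouth down 35 degrees or more and they slide out.
- scoop_grip (a point): Where to grip the black handle, at (10, 0, 85) mm in the scoop's frame. The handle is a straight bar along the scoop's x, 12 mm wide (y), z 78 to 92 mm, x -15 to 70 mm, free above and at both sides, so the gripper may also lean fore or aft by 20 degrees; a stem carries it at its rear end (x 64 to 70 mm). The pan below reaches 53 mm height.
- scoop_mouth (a point): Middle of the floor's front edge at the open mouth, at (-56, 0, 24.5) mm in the scoop's frame; the pins leave over it. The mouth is 33 mm wide outside: it fits between the trough's rims if 20 mm or more above the fold. A foot 30 mm wide stands under the floor, 18 to 26 mm behind this edge: with the mouth near trough x 200 mm it stays clear of the trough.
- oilstone: Loose grey-brown oilstone, 25 x 100 x 12 mm, 0.11 kg, lying across both rims near the trough's high end (about trough x 175 mm), sloping with it. Origin: centre of underside; x across its width (up along the trough), y along its length, z out of its top. It can be gripped across its width at the middle, where the V leaves the fingertips 15 mm of room below its underside.
- mat_edge_1 (a point): Point on the bench top on the straight front edge of the flat grey mesh mat (3 mm thick), at the mat's right front corner. The mat lies on the far left side of the line from here to mat_edge_2. A purple board, 7.5 mm thick, with a blue case on it, covers the bench at the front left, left of the line from (0.36, 0.16) to (0.49, 0.37) m and short of the mat.
- mat_edge_2 (a point): A second point on the mat's front edge, farther left.
- tape_measure: Loose tape measure standing on edge, 37 x 84 x 62 mm high (x, y, z), origin at the middle of its underside (its long side reaches 42 mm to +y and to -y). Not to be disturbed.
- oil_bottle: Loose upright oil bottle, 52 x 48 mm, 145 mm high, origin at the centre of its underside, behind the trough at its left. Not to be disturbed.
- v_block: Loose small ground V-block, 50 x 44 x 36 mm high, origin at the centre of its underside, at the right behind the trough. It is not the trough; not to be disturbed.
- pin_1: Plain ground steel dowel pin, 16 mm diameter, 34 mm long, 53 g, smooth (friction 0.28 to 0.38), lying in the scoop at the start, one behind another but askew. The three pins are alike and their order in the row is free. Origin: its centre; x along its axis.
- pin_2: Plain ground steel dowel pin, 16 mm diameter, 34 mm long, 53 g, smooth (friction 0.28 to 0.38), lying in the scoop at the start, one behind another but askew. The three pins are alike and their order in the row is free. Origin: its centre; x along its axis.
- pin_3: Plain ground steel dowel pin, 16 mm diameter, 34 mm long, 53 g, smooth (friction 0.28 to 0.38), lying in the scoop at the start, one behind another but askew. The three pins are alike and their order in the row is free. Origin: its centre; x along its axis.

How it is judged:
On the way, in this order (a step that is already met when the one before it is completed fails the run):
1. the oilstone has been taken off the trough and laid down on the bench (height (world z) of oilstone below 0.01 m and angle between oilstone's own z axis and vertical below 0.15 rad and contact force between oilstone and stand below 0.05 N), for 0.2 s.
2. the scoop is tipped with its mouth close over the upper end of the trough (angle between scoop's own z axis and vertical above 0.3 rad and distance between scoop_mouth and trough_head below 0.1 m), for 0.1 s.
At the end, for the whole second after the job is handed in: All three pins rest in single file in the fold at the stop: centres 9 to 96 mm up from it, within 5 mm of the fold sideways, 5 to 15 mm above it, axes along it within 0.15 rad. Scoop (0.1 rad) and oilstone (0.15 rad) rest flat on the bench within 10 mm, the stone off trough and stand (all of step 1 and x of pin_1 in the frame of trough between 0.009 and 0.096 m and y of pin_1 in the frame of trough between -0.005 and 0.005 m and z of pin_1 in the frame of trough between 0.005 and 0.015 m and angle between the x axis of each of pin_1, pin_2, pin_3 and the x axis of trough, either way round below 0.15 rad and linear speed of each of pin_1, pin_2, pin_3, scoop, oilstone below 0.03 m/s and x of pin_2 in the frame of trough between 0.009 and 0.096 m and y of pin_2 in the frame of trough between -0.005 and 0.005 m and z of pin_2 in the frame of trough between 0.005 and 0.015 m and x of pin_3 in the frame of trough between 0.009 and 0.096 m and y of pin_3 in the frame of trough between -0.005 and 0.005 m and z of pin_3 in the frame of trough between 0.005 and 0.015 m and angle between scoop's own z axis and vertical below 0.1 rad and height (world z) of scoop below 0.01 m); the robot touches nothing.
It fails at once if the fingers touch a dowel pin (contact force between the fingers and pin_1 above 0.5 N or contact force between the fingers and pin_2 above 0.5 N or contact force between the fingers and pin_3 above 0.5 N).
It fails at once if the tape measure is pushed away by more than 20 mm or knocked over (distance of tape_measure from where it was at the start of the episode above 0.02 m or angle between tape_measure's own z axis and vertical above 0.3 rad).
It fails at once if the oil bottle is pushed away by more than 20 mm or knocked over (distance of oil_bottle from where it was at the start of the episode above 0.02 m or angle between oil_bottle's own z axis and vertical above 0.3 rad).
It fails at once if the V-block is pushed away by more than 20 mm or knocked over (distance of v_block from where it was at the start of the episode above 0.02 m or angle between v_block's own z axis and vertical above 0.3 rad).
It also fails if it takes over 54 s, if anything falls off the work surface, if the arm or the gripper's body presses on something with over 40 N, if the wrist force passes 120 N, or if a joint passes its speed limit or range.

## Working session

There is one attempt and no reset: what is moved stays moved. The work goes in short steps, Python scripts to look and compute and a tool call to move; the robot and the scene stay as the last step left them, time stands still between calls to the robot, and variables do not carry over. Pictures are saved under pics/ and viewed, at most 10 in all, crops included, and the job is handed in when it is done.

Besides the shell and the picture viewer there is one more tool, called after "Request:" by a JSON object that holds its "api" and its "payload", one argument or row to a line. move_arm: Moves the arm, as the interface text tells. Its arguments: {"type":"object","properties":{"moves":{"type":"array","items":{"type":"array","items":{"type":"number"}}},"gripper":{"type":"number"},"newtons":{"type":"number"}},"required":["moves"]}

```bash
ls; mkdir -p pics
python3 - <<'E'
from workcell import monitor,grab_frame,camera_model,bot
import cv2,numpy as np
print(monitor.observe()); print([a for a in dir(bot) if a[0]!='_'])
for n in("scene","side","wrist"):
    cv2.imwrite(f"pics/{n}0.png",grab_frame(n)); print(n,camera_model(n))
E
```

```text
pics
{'clock': 0.0, 'qpos': array([-1.3901868 ,  0.52203981, -0.03636993,  1.59998618,  0.02121806,
        1.02109671, -0.11284171]), 'qd': array([-9.23618890e-05,  8.95838636e-04,  3.56944552e-04,  8.05630003e-04,
       -1.57802403e-04,  6.40922479e-04,  2.23818828e-03]), 'joint_efforts': array([-1.65632202e-03, -9.27128720e+01,  1.97918482e+00, -3.69918036e+01,
        1.78196415e-02,  8.34356382e-03,  5.07372670e-05]), 'position': array([0.15505455, 0.60513644, 0.24471699]), 'tool_rot': array([-3.14045072e+00,  7.54145312e-05,  2.89077741e+00]), 'force': array([-0.40620149, -0.26200303, -0.25426603]), 'moment': array([-0.0222258 ,  0.02688935,  0.00538611]), 'finger_force': 0.0, 'grip_width': 0.08538773565291785}
['IKError', 'job_done', 'tip_extent']
scene {'vfov': 56.29799063839034, 'cx': 323.01791785129905, 'cy': 196.74670789975886, 'R': array([[ 0.86545922, -0.50091472,  0.0080486 ],
       [-0.37216692, -0.65360307, -0.65901048],
       [ 0.33536864,  0.56735127, -0.75209069]]), 't': array([-0.44167368,  0.39240262,  0.6832646 ])}
side {'vfov': 51.65915433303178, 'cx': 311.23942625056236, 'cy': 202.1351068665694, 'R': array([[ 0.99233099, -0.12231042, -0.017871  ],
       [-0.05714298, -0.32572228, -0.94373708],
       [ 0.1096079 ,  0.93752075, -0.33021349]]), 't': array([-0.57112524,  0.19252417,  0.66118143])}
wrist {'vfov': 65.70646984690485, 'cx': 323.27178735717064, 'cy': 197.80272042380065, 'T_tool_cam': array([[ 8.66380215e-04, -9.45910563e-01, -3.24426349e-01,
         8.36982868e-02],
       [ 9.99999465e-01,  1.00301321e-03, -2.53928320e-04,
         7.26600334e-04],
       [ 5.65597394e-04, -3.24425955e-01,  9.45910926e-01,
        -1.29031542e-01],
       [ 0.00000000e+00,  0.00000000e+00,  0.00000000e+00,
         1.00000000e+00]])}
```

View pics/scene0.png

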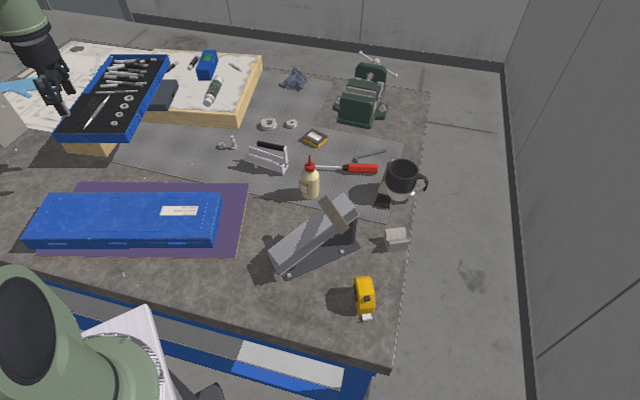

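View pics/side0.png

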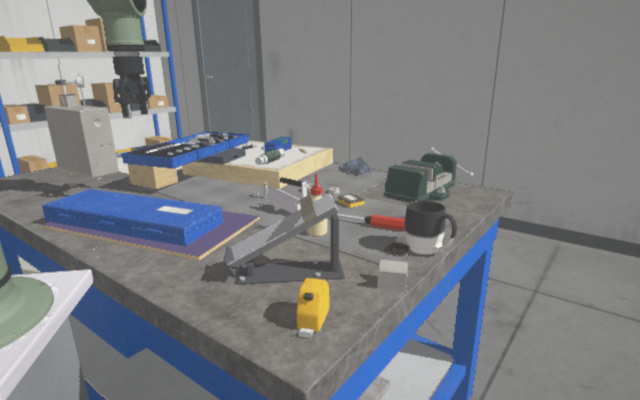

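The scene view shows the oilstone at (333,215) on the trough (220–358, 200–275), the scoop at (268,155) with its black handle, the bottle at (310,180), the tape at (365,295) and the V-block at (397,238). The side view shows the same layout, with the trough high end at (333,205). I'll zoom in on both.

Run:
```python
import cv2
a=cv2.imread("pics/scene0.png")[130:290,230:430]
b=cv2.imread("pics/side0.png")[165:325,220:420]
cv2.imwrite("pics/c1.png",cv2.resize(a,(750,600),interpolation=cv2.INTER_CUBIC))
cv2.imwrite("pics/c2.png",cv2.resize(b,(750,600),interpolation=cv2.INTER_CUBIC))
```

```text
(no output)
```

View pics/c1.png

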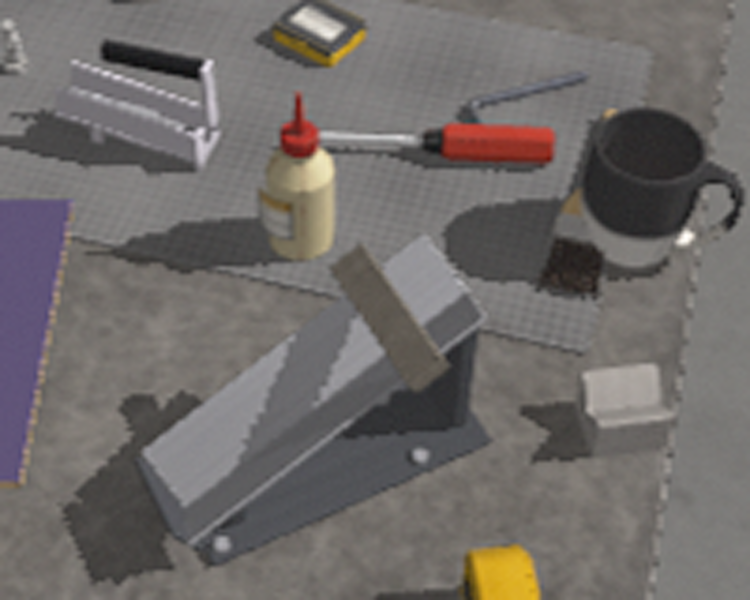

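View pics/c2.png

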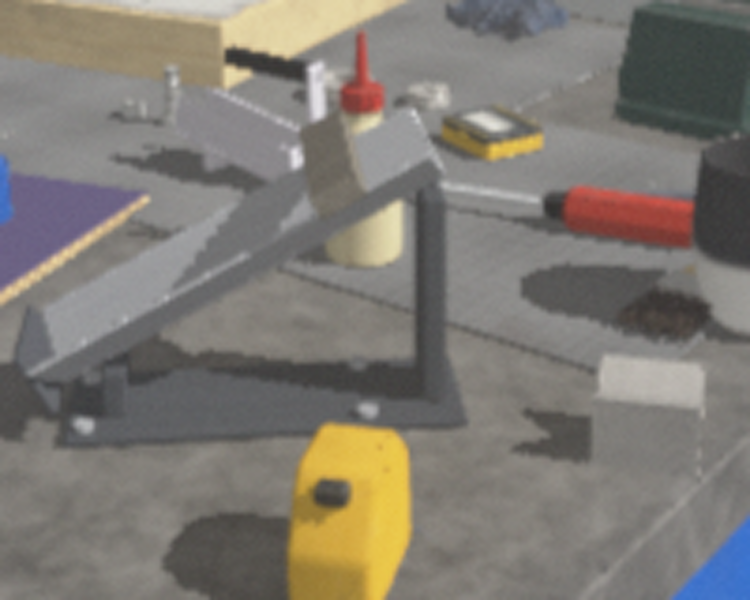

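The crops give trough rim ends at the high end of (427,236) and (486,318) in c1 and (413,110) and (440,168) in c2. The scoop handle runs (105,50)–(208,72) in c1 and (228,55)–(325,68) in c2, with the mouth to the image left. I'll fit the poses to these.

```bash
cat > h.py <<'E'
import numpy as np
from scipy.optimize import least_squares
from scipy.spatial.transform import Rotation as Ro
from workcell import camera_model
CM={n:camera_model(n) for n in("scene","side","wrist")}
F=lambda n:200/np.tan(np.radians(CM[n]["vfov"])/2)
def proj(n,X,wp=None):
    c=CM[n]
    if n!="wrist":
        p=c["R"]@X+c["t"]; return np.array([c["cx"],c["cy"]])+F(n)*p[:2]/p[2]
    T=c["T_tool_cam"]; p=Ro.from_euler("xyz",wp[1]).inv().apply(X-wp[0]); p=T[:3,:3].T@(p-T[:3,3])
    th=np.arctan2(np.hypot(p[0],p[1]),p[2]); d=p[:2]/np.hypot(p[0],p[1])
    return np.array([c["cx"],c["cy"]])+F(n)*th*d
def crop(n,u,v): o={"scene":(230,130),"side":(220,165)}[n]; return o[0]+u/3.75,o[1]+v/3.75
a=np.radians(28)
def tr(x,y,z): return np.array([-103+x*np.cos(a)-z*np.sin(a),y,22+x*np.sin(a)+z*np.cos(a)])
def place(q,P,z0=0): 
    c,s=np.cos(q[2]),np.sin(q[2]); P=np.array(P)/1e3
    return np.array([q[0]+c*P[0]-s*P[1],q[1]+s*P[0]+c*P[1],z0+P[2]])
def fit(obs,q0,z0=0):  # obs: (cam,point mm,pixel,wp)
    f=lambda q:np.concatenate([proj(o[0],place(q,o[1],z0),*o[3:])-o[2] for o in obs])
    r=least_squares(f,q0,loss="soft_l1"); return r.x,r.fun.reshape(-1,2)
def pix(n,uv,z):
    c=CM[n]; d=c["R"].T@np.array([(uv[0]-c["cx"])/F(n),(uv[1]-c["cy"])/F(n),1]); o=-c["R"].T@c["t"]
    return o+d*(z-o[2])/d[2]
E
python3 - <<'E'
from h import *
np.set_printoptions(precision=3,suppress=True)
O=lambda L:[(n,p,np.array(crop(n,*uv))) for n,p,uv in L]
sc,sd="scene","side"
st=O([(sc,tr(220,36,25),(427,236)),(sc,tr(220,-36,25),(486,318)),(sc,(100,-35,6),(490,440)),(sc,(-100,-35,6),(212,565)),
 (sd,tr(220,36,25),(413,110)),(sd,tr(220,-36,25),(440,168)),(sd,(100,-35,6),(466,420)),(sd,(-100,-35,6),(58,440)),(sc,tr(0,36,25),(140,457))])
q0=[*pix(sc,crop(sc,330,480),0)[:2],0]
print("stand",*fit(st,q0))
s=O([(sc,(-15,0,85),(105,50)),(sc,(70,0,89),(211,68)),(sd,(-15,0,85),(228,55)),(sd,(70,0,87),(325,68)),(sc,(70,-22,0),(200,168))])
print("scoop",*fit(s,[*pix(sc,crop(sc,140,140),0)[:2],-.5],.003))
for n,uv,z in[("tape",(365,310),.0),("bottle",crop(sc,300,245),0),("vblock",crop(sc,625,440),0),("mat1",crop(sc,583,350),0),("mat2",crop(sc,75,238),0),("driver",crop(sc,550,145),.015),("drvtip",crop(sc,320,140),.01),("mug",crop(sc,640,260),0),("purple",crop(sc,70,205),0)]: print(n,pix(sc,uv,z))
E
```

```text
stand [ 0.544  0.077 -0.054] [[-0.234 -0.081]
 [ 0.34   0.42 ]
 [ 1.516  0.562]
 [ 0.458  0.326]
 [-1.005 -1.577]
 [-3.645 -4.28 ]
 [ 0.365 -0.188]
 [ 0.14  -0.001]
 [ 0.491 -1.109]]
scoop [ 0.559  0.42  -0.799] [[-0.104 -0.535]
 [ 0.289 -0.763]
 [-0.239 -0.912]
 [-1.405  0.237]
 [ 2.699  0.785]]
tape [ 0.56  -0.097  0.   ]
bottle [0.616 0.255 0.   ]
vblock [ 0.72  -0.001  0.   ]
mat1 [0.74  0.073 0.   ]
mat2 [0.475 0.344 0.   ]
driver [0.828 0.238 0.015]
drvtip [0.679 0.336 0.01 ]
mug [0.826 0.119 0.   ]
purple [ 0.485  0.377 -0.   ]
```

Request:
{"api": "move_arm", "payload": {
  "moves": [
    [40,-50,10,-0.12],
    [75,-95,15,-0.24],
    [110,-140,20,-0.36],
    [145,-185,20,-0.48],
    [180,-230,20,-0.6],
    [220,-280,20,-0.72],
    [255,-325,20,-0.84],
    [290,-370,20,-0.96],
    [325,-415,20,-1.08],
    [360,-460,20,-1.2],
    [390,-500,20,-1.3],
    [415,-529,20,-1.374]
  ],
  "gripper": 1
}}

```text
clock: 1.65
position: [0.571, 0.0744, 0.2652]
tool_rot: [-3.142, 0.0, 1.513]
force: [0.5, 1.5, -0.0]
grip_width: 0.0855
finger_force: 0.0
```

Run:
```python
from h import *
from workcell import monitor,grab_frame
import cv2
s=monitor.observe(); wp=(s["position"],s["tool_rot"]); im=grab_frame("wrist"); print(s["qpos"].round(2),s["tool_rot"])
q=[.544,.077,-.054]
for p in [tr(220,36,25),tr(220,-36,25),tr(220,0,0),tr(175,0,37),tr(187.5,50,37),tr(187.5,-50,37),tr(162.5,50,37),tr(162.5,-50,37),(100,35,6),(100,-35,6),tr(0,36,25),tr(0,-36,25)]:
    u=proj("wrist",place(q,p),wp); print(u.round(0)); cv2.circle(im,tuple(int(v) for v in u),2,(0,0,255),-1)
cv2.imwrite("pics/w1.png",im)
```

```text
[-0.55  0.46  0.45  1.73 -0.23  1.01 -0.08] [-3.14150775e+00  3.90364148e-04  1.51261771e+00]
[387. 154.]
[382. 234.]
[393. 188.]
[331. 192.]
[345. 136.]
[343. 246.]
[318. 134.]
[319. 240.]
[381. 134.]
[378. 187.]
[204. 140.]
[210. 197.]
```

View pics/w1.png

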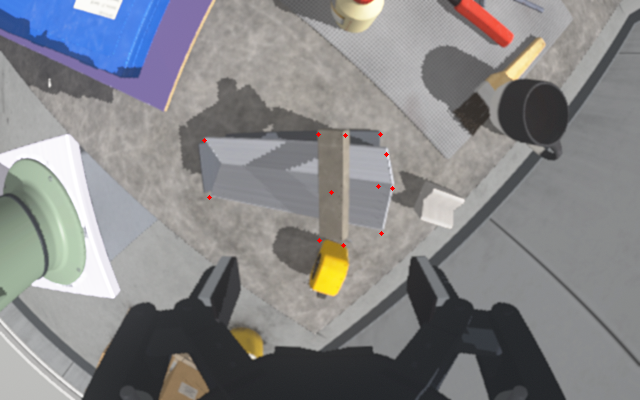

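The wrist view agrees with the fit: the stone is centred at about (334,190) against (331,192) predicted, so about 2 mm further in +x. I'll descend on it with the fingers half open.

Request:
{"api": "move_arm", "payload": {
  "moves": [
    [12,0,-30,0],
    [12,0,-60,0],
    [12,0,-85,0],
    [12,0,-105,0],
    [12,0,-120,0],
    [12,0,-127,0],
    [12,0,-132,0],
    [12,0,-132,0]
  ],
  "gripper": 0.47
}}

```text
clock: 2.7
position: [0.5822, 0.0765, 0.1334]
tool_rot: [3.141, -0.0, 1.517]
force: [-0.8, 0.3, 0.2]
grip_width: 0.0406
finger_force: 0.0
```

Request:
{"api": "move_arm", "payload": {
  "moves": [
    [0,0,0,0],
    [0,0,0,0],
    [0,0,0,0],
    [0,0,0,0]
  ],
  "gripper": 0,
  "newtons": 30
}}

```text
clock: 3.2
position: [0.581, 0.0766, 0.1338]
tool_rot: [-3.139, -0.0, 1.517]
force: [-10.7, -0.1, 11.5]
grip_width: 0.0263
finger_force: 28.8
```

Request:
{"api": "move_arm", "payload": {
  "moves": [
    [0,0,5,0],
    [0,0,12,0],
    [0,0,25,0],
    [0,0,45,0],
    [0,0,60,0]
  ]
}}

```text
clock: 3.82
position: [0.5824, 0.0764, 0.1948]
tool_rot: [3.141, -0.0, 1.517]
force: [-0.2, 1.0, -0.9]
grip_width: 0.0258
finger_force: 29.6
```

Request:
{"api": "move_arm", "payload": {
  "moves": [
    [-25,35,0,-0.1],
    [-50,70,0,-0.2],
    [-80,100,0,-0.3],
    [-112,124,-20,-0.4],
    [-112,124,-60,-0.4],
    [-112,124,-100,-0.4],
    [-112,124,-130,-0.4],
    [-112,124,-150,-0.4],
    [-112,124,-162,-0.4],
    [-112,124,-168,-0.4],
    [-112,124,-171,-0.4],
    [-112,124,-171,-0.4]
  ]
}}

```text
clock: 5.32
position: [0.4703, 0.2006, 0.0226]
tool_rot: [3.141, -0.0, 1.117]
force: [-0.6, -0.8, -1.0]
grip_width: 0.0254
finger_force: 29.7
```

Run:
```python
from workcell import grab_frame
import cv2,numpy as np
a=grab_frame("side"); b=grab_frame("scene")
cv2.imwrite("pics/p1.png",np.hstack([cv2.resize(a[150:300,150:350],(400,300)),cv2.resize(b[170:320,180:380],(400,300))]))
```

```text
(no output)
```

View pics/p1.png

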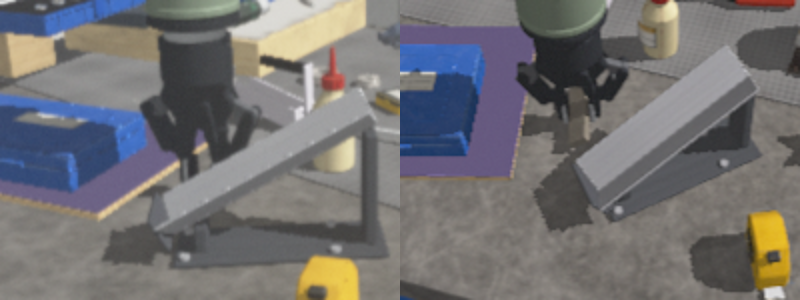

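The stone is in the jaws and clear of the trough, just above the bench. I'll lower it the rest of the way until it touches.

Request:
{"api": "move_arm", "payload": {
  "moves": [
    [0,0,-2,0],
    [0,0,-4,0],
    [0,0,-5,0],
    [0,0,-5,0]
  ]
}}

```text
clock: 5.92
position: [0.4701, 0.2004, 0.0172]
tool_rot: [-3.141, 0.0, 1.117]
force: [-0.5, 0.4, 0.5]
grip_width: 0.0256
finger_force: 29.7
```

Request:
{"api": "move_arm", "payload": {
  "moves": [
    [0,0,0,0],
    [0,0,0,0],
    [0,0,10,0],
    [0,0,40,0],
    [0,0,90,0],
    [0,0,140,0.15],
    [15,30,190,0.33],
    [35,70,225,0.5],
    [55,110,235,0.68],
    [75,150,235,0.86],
    [90,185,235,1.04],
    [103,206,235,1.223]
  ],
  "gripper": 1
}}

```text
clock: 7.42
position: [0.5731, 0.408, 0.2527]
tool_rot: [3.142, 0.0, 2.347]
force: [-0.3, -0.9, -0.2]
grip_width: 0.0854
finger_force: 0.0
```

Run:
```python
from h import *
from workcell import monitor,grab_frame
import cv2
s=monitor.observe(); wp=(s["position"],s["tool_rot"]); im=grab_frame("wrist"); print(wp,s["qpos"].round(2))
q=[.559,.42,-.80]
for p in [(-15,0,92),(70,0,92),(-56,0,24.5),(10,0,92),(70,-22,0),(70,22,0)]:
    u=proj("wrist",place(q,p,.003),wp); print(p,u.round(0)); cv2.circle(im,tuple(int(v) for v in u),1,(0,0,255),-1)
b=grab_frame("scene")
cv2.imwrite("pics/w2.png",np.vstack([np.pad(cv2.resize(im[70:270,200:440],(480,400)),((0,0),(0,0),(0,0))),np.hstack([cv2.resize(b[170:270,230:350],(240,200)),cv2.resize(b[120:220,230:350],(240,200))])]))
```

```text
(array([0.57305092, 0.40802708, 0.25273522]), array([3.14158963e+00, 1.00499826e-04, 2.34666457e+00])) [-0.83  0.66  0.22  1.37 -0.15  1.13  0.18]
(-15, 0, 92) [321. 150.]
(70, 0, 92) [321. 232.]
(-56, 0, 24.5) [322. 104.]
(10, 0, 92) [321. 175.]
(70, -22, 0) [304. 202.]
(70, 22, 0) [338. 202.]
```

View pics/w2.png

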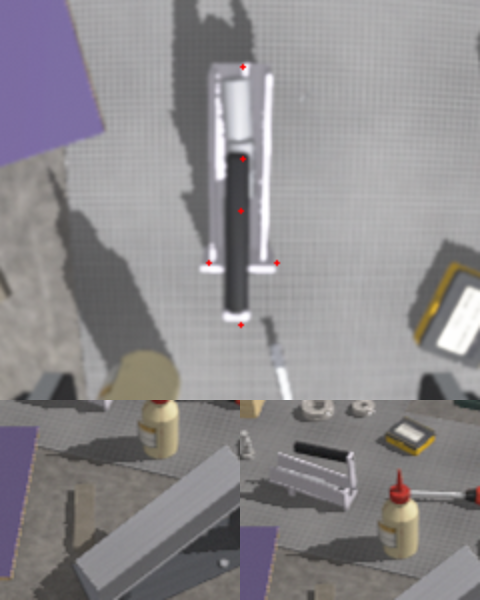

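The stone lies flat on the bench at crop position (82,515). The handle runs (319,146)–(318,227) in the wrist view, which puts the scoop 4 mm towards its mouth and 2.5 mm sideways from the estimate. I'll descend to grip it.

Request:
{"api": "move_arm", "payload": {
  "moves": [
    [-5,-1,-40,-0.015],
    [-5,-1,-80,-0.015],
    [-5,-1,-115,-0.015],
    [-5,-1,-140,-0.015],
    [-5,-1,-158,-0.015],
    [-5,-1,-167,-0.015],
    [-5,-1,-170,-0.015],
    [-5,-1,-170,-0.015]
  ],
  "gripper": 0.5
}}

```text
clock: 8.52
position: [0.5684, 0.4056, 0.0829]
tool_rot: [3.141, 0.0, 2.324]
force: [-0.1, -0.7, -0.2]
grip_width: 0.043
finger_force: 0.0
```

Request:
{"api": "move_arm", "payload": {
  "moves": [
    [0,0,0,0],
    [0,0,0,0],
    [0,0,0,0],
    [0,0,0,0],
    [0,0,3,0],
    [0,0,8,0],
    [0,0,20,0],
    [0,0,30,0]
  ],
  "gripper": 0,
  "newtons": 60
}}

```text
clock: 9.52
position: [0.5683, 0.4055, 0.1134]
tool_rot: [3.141, 0.0, 2.325]
force: [-0.6, -0.6, -3.3]
grip_width: 0.0106
finger_force: 58.5
```

Run:
```python
from h import *
from workcell import monitor,grab_frame
import cv2
s=monitor.observe(); print(s["position"],s["qpos"].round(2))
im=grab_frame("wrist");b=grab_frame("scene");c=grab_frame("side")
f=lambda a:cv2.resize(a,(400,300))
cv2.imwrite("pics/w3.png",np.vstack([cv2.resize(im[40:340,120:520],(400,300)),np.hstack([f(b[120:195,220:320])])]))
cv2.imwrite("pics/side3.png",c)
```

```text
[0.56832624 0.40551514 0.1134055 ] [-0.82  0.79  0.19  1.49 -0.17  0.87  0.18]
```

View pics/w3.png

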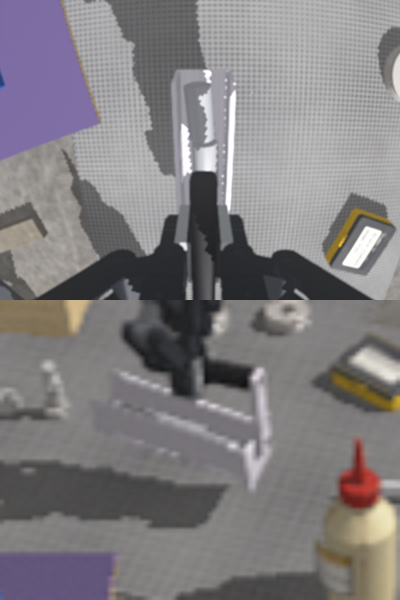

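The scoop is held level by the handle with the pins still in the pan. I'll lift it high and carry it over to just behind the trough's head.

Request:
{"api": "move_arm", "payload": {
  "moves": [
    [0,0,15,0],
    [0,0,40,0],
    [0,0,70,0],
    [0,0,100,0],
    [0,0,130,0.02],
    [2,-5,150,0.05],
    [6,-15,158,0.1],
    [12,-32,160,0.15],
    [22,-55,160,0.2],
    [33,-80,160,0.25],
    [45,-107,160,0.31],
    [56,-134,160,0.37]
  ]
}}

```text
clock: 11.18
position: [0.6244, 0.27, 0.2723]
tool_rot: [-3.141, -0.0, 2.697]
force: [-0.2, -0.5, -3.2]
grip_width: 0.0108
finger_force: 58.7
```

Request:
{"api": "move_arm", "payload": {
  "moves": [
    [11,-27,0,0.06],
    [22,-54,0,0.12],
    [33,-81,0,0.18],
    [45,-108,0,0.23],
    [56,-135,0,0.28],
    [66,-160,0,0.33],
    [74,-180,0,0.36],
    [80,-194,0,0.38],
    [83,-201,0,0.39],
    [84,-204,0,0.39],
    [84,-204,0,0.39]
  ]
}}

```text
clock: 12.55
position: [0.708, 0.0678, 0.2722]
tool_rot: [3.141, -0.0, 3.085]
force: [1.0, -1.1, -2.3]
grip_width: 0.0108
finger_force: 58.7
```

Run:
```python
from h import *
from workcell import monitor,grab_frame
import cv2
s=monitor.observe(); wp=(s["position"],s["tool_rot"]); print(wp,s["qpos"].round(2),s["clock"])
im=grab_frame("wrist");b=grab_frame("scene");c=grab_frame("side")
# predicted scoop points from tool pose
yaw=wp[1][2]-np.pi+.0065; g=wp[0]; q=[g[0]-.021*np.cos(yaw),g[1]-.021*np.sin(yaw),yaw]; z0=g[2]-.080; print(q,z0)
for n,I in(("scene",b),("side",c)):
  for p in[(-56,0,24.5),(-15,0,92),(70,0,92),(-38,-15,0)]:
    u=proj(n,place(q,p,z0)); cv2.circle(I,tuple(int(round(v)) for v in u),0,(0,0,255),-1)
f=lambda a:cv2.resize(a,(400,300),interpolation=cv2.INTER_CUBIC)
cv2.imwrite("pics/w4.png",np.vstack([np.hstack([f(b[150:255,290:430]),f(c[140:245,270:410])]),np.hstack([cv2.resize(im[40:340,120:520],(400,300)),f(c[100:400,200:600])])]))
```

```text
(array([0.7079718 , 0.0677613 , 0.27224649]), array([ 3.14149383e+00, -2.56836856e-04,  3.08489621e+00])) [-0.22  0.65  0.07  1.31 -0.05  1.18  1.37] 12.55
[np.float64(0.686998253383682), np.float64(0.06881498611256436), np.float64(-0.05019644737636803)] 0.19224648737086136
```

View pics/w4.png

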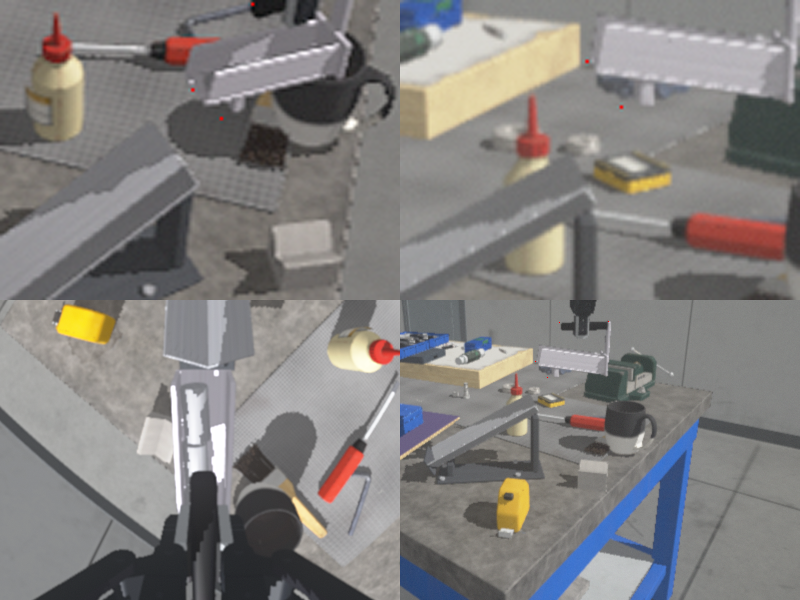

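The scoop is level behind the trough head. The mouth at (190,85) in the scene crop lines up with the trough, and the foot sits 6–8 mm further from the trough than predicted. I'll lower it and feel for the foot touching the trough's end.

Request:
{"api": "move_arm", "payload": {
  "moves": [
    [0,0,-15,0],
    [0,0,-35,0],
    [0,0,-50,0],
    [0,0,-60,0],
    [0,0,-63,0],
    [-5,0,-63,0],
    [-10,0,-63,0],
    [-13,0,-63,0],
    [-13,0,-63,0]
  ],
  "newtons": 30
}}

```text
clock: 13.82
position: [0.695, 0.0675, 0.2097]
tool_rot: [3.141, 0.0, 3.085]
force: [1.3, 0.1, -3.4]
grip_width: 0.0108
finger_force: 58.7
```

Request:
{"api": "move_arm", "payload": {
  "moves": [
    [-2,0,0,0],
    [-4,0,0,0],
    [-6,0,0,0],
    [-6,0,0,0]
  ]
}}

```text
clock: 14.32
position: [0.689, 0.0674, 0.2093]
tool_rot: [-3.142, -0.0, 3.085]
force: [-0.2, 0.1, -3.9]
grip_width: 0.011
finger_force: 58.7
```

Request:
{"api": "move_arm", "payload": {
  "moves": [
    [-2,0,0,0],
    [-4,0,0,0],
    [-4,0,0,0]
  ]
}}

```text
clock: 14.7
position: [0.685, 0.0674, 0.2093]
tool_rot: [-3.142, -0.0, 3.085]
force: [-0.1, 0.6, -3.2]
grip_width: 0.0109
finger_force: 58.7
```

Request:
{"api": "move_arm", "payload": {
  "moves": [
    [-1,1,0,0],
    [-2,1,0,0],
    [-3,2,0,0],
    [-3,2,0,0]
  ],
  "gripper": 0,
  "newtons": 30
}}

```text
clock: 15.2
position: [0.6821, 0.0696, 0.2093]
tool_rot: [3.142, -0.0, 3.085]
force: [0.4, 0.8, -3.5]
grip_width: 0.0108
finger_force: 58.7
```

Request:
{"api": "move_arm", "payload": {
  "moves": [
    [-1,0,0,0],
    [-2,0,0,0],
    [-3,0,0,0],
    [-3,0,0,0]
  ]
}}

```text
clock: 15.7
position: [0.6794, 0.0694, 0.2095]
tool_rot: [3.141, 0.001, 3.085]
force: [2.9, 0.4, -2.3]
grip_width: 0.0107
finger_force: 58.8
```

Request:
{"api": "move_arm", "payload": {
  "moves": [
    [-1,0,0,0],
    [-2,0,0,0],
    [-3,0,0,0],
    [-3,0,0,0]
  ]
}}

```text
clock: 16.2
position: [0.6773, 0.0694, 0.2102]
tool_rot: [3.141, 0.003, 3.085]
force: [7.8, -0.8, 0.9]
grip_width: 0.0108
finger_force: 59.3
```

Request:
{"api": "move_arm", "payload": {
  "moves": [
    [-3,0,1,0],
    [-6,0,3,0],
    [-9,0,4,0],
    [-12,1,5,0],
    [-12,1,5,0]
  ]
}}

```text
clock: 16.82
position: [0.665, 0.0703, 0.2152]
tool_rot: [3.141, 0.003, 3.085]
force: [6.2, -0.3, 0.3]
grip_width: 0.0108
finger_force: 59.4
```

Request:
{"api": "move_arm", "payload": {
  "moves": [
    [-5,0,2,0],
    [-10,0,3,0],
    [-14,1,4,0],
    [-18,1,5,0],
    [-22,1,5,0],
    [-22,1,5,0]
  ]
}}

```text
clock: 17.58
position: [0.6428, 0.0714, 0.2201]
tool_rot: [3.141, 0.002, 3.085]
force: [5.3, -0.4, 2.8]
grip_width: 0.0111
finger_force: 59.7
```

Run:
```python
from h import *
from workcell import grab_frame
import cv2
b=grab_frame("scene");c=grab_frame("side")
f=lambda a:cv2.resize(a,(400,300),interpolation=cv2.INTER_CUBIC)
cv2.imwrite("pics/t1.png",np.hstack([f(b[140:245,290:430]),f(c[130:235,270:410])]))
# bar direction in side view: dark pixels near predicted handle
```

Request:
{"api": "move_arm", "payload": {
  "moves": [
    [-6,0,1,0],
    [-12,1,2,0],
    [-17,1,2,0],
    [-22,1,2,0],
    [-26,2,2,0],
    [-30,2,2,0],
    [-34,2,1,0],
    [-34,2,1,0],
    [-34,2,1,0],
    [-34,2,1,0],
    [-34,2,1,0]
  ]
}}

```text
clock: 19.05
position: [0.6083, 0.0736, 0.2204]
tool_rot: [3.141, 0.0, 3.085]
force: [4.1, 1.9, 4.8]
grip_width: 0.0109
finger_force: 60.1
```

Run:
```python
from h import *
from workcell import grab_frame
import cv2
b=grab_frame("scene");c=grab_frame("side");w=grab_frame("wrist")
f=lambda a:cv2.resize(a,(400,300),interpolation=cv2.INTER_CUBIC)
cv2.imwrite("pics/t2.png",np.vstack([np.hstack([f(b[160:280,250:410]),f(c[130:250,230:390])]),np.hstack([cv2.resize(w[20:320,120:520],(400,300)),cv2.imread("pics/t1.png")[:,400:]])]))
```

```text
(no output)
```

View pics/t2.png

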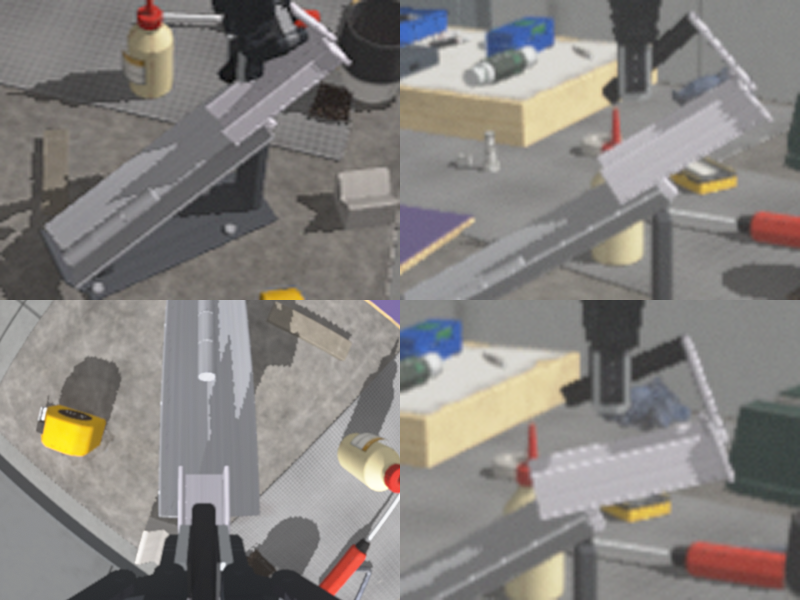

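The pins lie in one row in the fold at the stop (wrist pane, 205,300–380), and the scoop is tipped about 45° and empty. I'll check numerically that the end of the row matches three pins.

Run:
```python
from h import *
from workcell import monitor
s=monitor.observe(); wp=(s["position"],s["tool_rot"]); q=[.544,.077,-.054]
for x in(0,34,68,102,136): print(x,proj("wrist",place(q,tr(x,0,14)),wp).round(0))
```

```text
0 [322.   9.]
34 [322.  34.]
68 [322.  62.]
102 [322.  95.]
136 [322. 132.]
```

The row ends at about row 100 against 95 predicted for three pins, so all three are in. I'll withdraw the tipped, empty scoop upwards and carry it back to its old place.

Request:
{"api": "move_arm", "payload": {
  "moves": [
    [3,0,6,0],
    [8,0,18,0],
    [14,0,38,0],
    [18,0,62,0],
    [18,0,85,0],
    [12,10,97,0.0],
    [3,35,100,-0.06],
    [-5,70,100,-0.13],
    [-14,105,100,-0.2],
    [-23,140,100,-0.27],
    [-32,175,100,-0.34],
    [-41,210,100,-0.41]
  ]
}}

```text
clock: 20.7
position: [0.5659, 0.2851, 0.3201]
tool_rot: [-3.141, -0.001, 2.673]
force: [-0.4, 0.1, -2.1]
grip_width: 0.0108
finger_force: 58.9
```

Request:
{"api": "move_arm", "payload": {
  "moves": [
    [-9,33,0,-0.07],
    [-18,66,0,-0.14],
    [-27,99,0,-0.21],
    [-36,132,0,-0.27],
    [-45,160,-15,-0.32],
    [-51,174,-50,-0.35],
    [-53,179,-90,-0.35],
    [-53,179,-130,-0.35],
    [-53,179,-165,-0.35],
    [-53,179,-190,-0.35],
    [-53,179,-202,-0.35],
    [-53,179,-207,-0.35]
  ]
}}

```text
clock: 22.2
position: [0.5137, 0.4627, 0.1131]
tool_rot: [-3.141, -0.0, 2.325]
force: [-0.5, -0.0, -0.5]
grip_width: 0.0108
finger_force: 58.9
```

Request:
{"api": "move_arm", "payload": {
  "moves": [
    [0,0,-5,0],
    [0,0,-9,0],
    [0,0,-13,0],
    [0,0,-15,0],
    [0,0,-15,0]
  ]
}}

```text
clock: 22.82
position: [0.5141, 0.4624, 0.0982]
tool_rot: [-3.141, -0.0, 2.325]
force: [-0.3, -0.5, -0.9]
grip_width: 0.0111
finger_force: 58.9
```

Request:
{"api": "move_arm", "payload": {
  "moves": [
    [0,0,-2,0],
    [0,0,-4,0],
    [0,0,-4,0]
  ]
}}

```text
clock: 23.2
position: [0.514, 0.4624, 0.0941]
tool_rot: [-3.141, -0.0, 2.325]
force: [0.0, 0.3, -2.3]
grip_width: 0.0108
finger_force: 58.9
```

Request:
{"api": "move_arm", "payload": {
  "moves": [
    [0,0,-2,0],
    [0,0,-3,0],
    [0,0,-3,0]
  ]
}}

```text
clock: 23.58
position: [0.5147, 0.4627, 0.0925]
tool_rot: [3.14, 0.0, 2.325]
force: [-2.0, -2.5, 13.3]
grip_width: 0.0111
finger_force: 61.0
```

Request:
{"api": "move_arm", "payload": {
  "moves": [
    [0,0,-1,0],
    [0,0,-2,0],
    [0,0,-2,0]
  ]
}}

```text
clock: 23.95
position: [0.5153, 0.463, 0.0922]
tool_rot: [3.138, 0.0, 2.325]
force: [-5.3, -6.4, 32.6]
grip_width: 0.011
finger_force: 64.0
```

Request:
{"api": "move_arm", "payload": {
  "moves": [
    [3,-3,0,0],
    [6,-6,0,0],
    [9,-9,1,0],
    [12,-12,1,0],
    [15,-15,2,0],
    [18,-18,2,0],
    [18,-18,2,0]
  ]
}}

```text
clock: 24.82
position: [0.5326, 0.4457, 0.0927]
tool_rot: [3.139, -0.001, 2.325]
force: [-2.7, 3.1, 13.6]
grip_width: 0.0108
finger_force: 64.0
```

```bash
cat > tilt.py <<'E'
from h import *
from workcell import monitor,grab_frame
import cv2
def scoop_pts(g,yaw,th,P,xg=12):
    v=np.array(P,float)-[xg,0,80]; c,s=np.cos(th),np.sin(th)
    v=np.stack([v[:,0]*c-v[:,2]*s,v[:,1],v[:,0]*s+v[:,2]*c],1)
    return [place([g[0],g[1],yaw],p,g[2]) for p in v]
PAN=[(-56,y*16,z) for y in(-1,1) for z in(24,52)]+[(66,y*22,z) for y in(-1,1) for z in(0,35)]
STEM=[(x,y,z) for x in(64,70) for y in(-4,4) for z in(30,90)]
def run(g,yaw,free=False):
    for n in("scene","side"):
        I=grab_frame(n); B=cv2.imread(f"pics/{n}0.png")
        hsv=cv2.cvtColor(I,cv2.COLOR_BGR2HSV); m=((hsv[...,2]>135)&(hsv[...,1]<45)).astype(np.uint8)
        r=[]
        for d in range(-5,61,5):
            M=np.zeros(m.shape,np.uint8)
            for Q in(PAN,STEM):
                cv2.fillConvexPoly(M,cv2.convexHull(np.array([proj(n,p) for p in scoop_pts(g,yaw,np.radians(d),Q)]).round().astype(np.int32)),1)
            W=cv2.dilate(M,np.ones((25,25)))
            r.append((d,round(float((m&M).sum()/((m|M)*W).sum()),2)))
        print(n,r)
if __name__=="__main__":
    s=monitor.observe(); run(s["position"],s["tool_rot"][2]-np.pi)
E
python3 tilt.py
```

```text
scene [(-5, 0.09), (0, 0.1), (5, 0.11), (10, 0.14), (15, 0.16), (20, 0.19), (25, 0.23), (30, 0.24), (35, 0.24), (40, 0.22), (45, 0.21), (50, 0.19), (55, 0.16), (60, 0.14)]
side [(-5, 0.29), (0, 0.31), (5, 0.33), (10, 0.34), (15, 0.35), (20, 0.36), (25, 0.36), (30, 0.34), (35, 0.34), (40, 0.31), (45, 0.31), (50, 0.3), (55, 0.28), (60, 0.26)]
```

Request:
{"api": "move_arm", "payload": {
  "moves": [
    [3,-3,0,0],
    [6,-6,0,0],
    [9,-9,-1,0],
    [12,-12,-2,0],
    [15,-15,-3,0],
    [18,-18,-4,0],
    [18,-18,-4,0]
  ]
}}

```text
clock: 25.8
position: [0.551, 0.4269, 0.0887]
tool_rot: [3.139, -0.0, 2.324]
force: [-1.8, -0.7, 13.4]
grip_width: 0.0111
finger_force: 65.7
```

```bash
python3 tilt.py
```

```text
scene [(-5, 0.1), (0, 0.13), (5, 0.17), (10, 0.21), (15, 0.21), (20, 0.21), (25, 0.21), (30, 0.23), (35, 0.23), (40, 0.22), (45, 0.21), (50, 0.2), (55, 0.18), (60, 0.16)]
side [(-5, 0.35), (0, 0.37), (5, 0.39), (10, 0.4), (15, 0.4), (20, 0.37), (25, 0.33), (30, 0.29), (35, 0.26), (40, 0.27), (45, 0.27), (50, 0.26), (55, 0.28), (60, 0.28)]
```

Request:
{"api": "move_arm", "payload": {
  "moves": [
    [3,-3,-1,0],
    [6,-6,-3,0],
    [9,-9,-4,0],
    [11,-11,-6,0],
    [11,-11,-6,0]
  ]
}}

```text
clock: 26.52
position: [0.5622, 0.4154, 0.0826]
tool_rot: [3.14, 0.0, 2.324]
force: [-0.9, -3.3, 13.7]
grip_width: 0.0112
finger_force: 67.1
```

Request:
{"api": "move_arm", "payload": {
  "moves": [
    [0,0,0,0],
    [0,0,0,0],
    [0,0,0,0],
    [0,0,5,0],
    [0,0,25,0],
    [0,0,60,0],
    [0,0,100,0],
    [0,0,140,0],
    [0,0,170,0],
    [0,0,170,0]
  ],
  "gripper": 0.6
}}

```text
clock: 27.78
position: [0.562, 0.4159, 0.2555]
tool_rot: [3.136, 0.0, 2.325]
force: [-0.0, -0.2, -0.8]
grip_width: 0.0514
finger_force: 0.0
```

Run:
```python
from tilt import *
np.set_printoptions(precision=1,suppress=True)
s=monitor.observe(); print(s["position"],s["force"])
g=np.array([.5622,.4154,.083]); run(g,2.324-np.pi)
# handle: dark pixels in the wrist view
wp=(s["position"],s["tool_rot"]); w=grab_frame("wrist"); cv2.imwrite("pics/wf.png",w)
H=[proj("wrist",p,wp) for p in scoop_pts(g,2.324-np.pi,0,[(-15,0,92),(70,0,92)])]; print(H)
d=(cv2.cvtColor(w,cv2.COLOR_BGR2GRAY)<60).astype(np.uint8)
n,L,S,C=cv2.connectedComponentsWithStats(d)
for i in range(1,n):
    if S[i,4]>250: print(S[i],C[i])
# stone: compare scene with earlier; pins: row profile along fold
c=grab_frame("scene"); q=[.544,.077,-.054]
gr=cv2.cvtColor(c,cv2.COLOR_BGR2GRAY)
for x in range(0,150,8): 
    u=proj("scene",place(q,tr(x,0,16))).round().astype(int); print(x,gr[u[1],u[0]],end="; ")
b=cv2.cvtColor(cv2.imread("pics/scene0.png"),cv2.COLOR_BGR2GRAY); D=(cv2.absdiff(gr,b)>35).astype(np.uint8)
n,L,S,C=cv2.connectedComponentsWithStats(D); print([ (S[i].tolist()) for i in range(1,n) if S[i,4]>25])
```

```text
[0.6 0.4 0.3] [-0.  -0.2 -0.8]
scene [(-5, 0.16), (0, 0.2), (5, 0.2), (10, 0.19), (15, 0.19), (20, 0.18), (25, 0.18), (30, 0.17), (35, 0.16), (40, 0.15), (45, 0.13), (50, 0.12), (55, 0.11), (60, 0.1)]
side [(-5, 0.38), (0, 0.39), (5, 0.39), (10, 0.37), (15, 0.34), (20, 0.31), (25, 0.27), (30, 0.22), (35, 0.19), (40, 0.18), (45, 0.18), (50, 0.17), (55, 0.18), (60, 0.19)]
[array([321.6, 156.2]), array([321.6, 237.1])]
[258 249  17  73 617] [267.1 282.1]
[   94   249   460   151 31856] [338.9 347.3]
[578 250  38  65 991] [596.4 282.7]
0 130; 8 137; 16 137; 24 138; 32 138; 40 141; 48 140; 56 137; 64 142; 72 138; 80 136; 88 139; 96 140; 104 164; 112 151; 120 149; 128 154; 136 152; 144 152; [[0, 0, 77, 117, 3047], [26, 0, 15, 11, 104], [221, 0, 48, 31, 280], [228, 0, 11, 20, 91], [238, 31, 22, 4, 34], [232, 35, 37, 69, 1685], [18, 70, 10, 8, 38], [22, 77, 8, 20, 75], [3, 92, 27, 37, 497], [0, 133, 32, 20, 487], [27, 157, 159, 52, 2796], [0, 164, 22, 10, 108], [0, 191, 14, 5, 43], [301, 199, 40, 43, 558], [262, 216, 5, 20, 71], [9, 230, 16, 23, 126], [267, 235, 5, 8, 28], [0, 261, 11, 6, 37], [0, 267, 54, 52, 1335], [0, 277, 20, 13, 104], [66, 311, 12, 13, 39], [54, 324, 4, 31, 51], [0, 367, 45, 33, 670]]
```

Run:
```python
import cv2,numpy as np
w=cv2.cvtColor(cv2.imread("pics/wf.png"),cv2.COLOR_BGR2GRAY)
r=w[110:249,300:345]; ys,xs=np.where(r<75)
print(len(ys),np.percentile(ys,[1,50,99])+110,np.percentile(xs,[1,50,99])+300)
print(w[130:250:6,319])
```

```text
393 [160.   184.   234.08] [319. 321. 328.]
[253 253 253 254 254 104  73  72  72  61  60  64  62  60  61  64  66  67
 244 174]
```

```bash
python3 -c "
from workcell import bot
print(bot.job_done())"
```

```text
the job is handed in; nothing more can be done
None
```

The job is handed in at about 28 s of the 54 s allowed, verdict not reported: images show the stone on the bench, all three pins in line at the stop and the scoop standing flat; I kept clear of the tape measure, bottle and V-block but did not re-measure them.

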